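# Prop the trim saw's hood open on its folding stay

## Robot

A 6-joint arm with a two-finger parallel gripper is mounted at the origin on a cart in front of the work surface, level with it; the furniture and walls round the work are solid. World frame = base frame: x ahead of the robot, y to its left, z up, the work surface at z = 0. Lengths are in m, angles in rad, forces in N, time in s.
With the tool pointing down it reaches from about 0.3 to 0.875 m from the base axis. Payload 4.2 kg.
Tool frame: the origin (TCP) lies midway between the tips of the shut fingers; the grasp point (between the pads) lies 19 mm behind it; z points along the fingers, y is the line along which they close (so a half turn about z gives the same grasp; the last joint's range is limited). The gripper opens to 85 mm and grips with 20 to 120 N. Pads are 22 mm wide; open, the fingers measure 114 mm over their backs; the gripper's body (76 mm by 85 mm) begins 54 mm behind the grasp point. The pads swing forward as they close: fully open they stand 13 mm farther back than shut.
Start: joints at [-1.219, 0.32, 1.565, -0, 1.257, -0.02], TCP at [0.209, -0.536, 0.199] pointing down, gripper open.
Joint ranges: [-3.11, 3.11], [-0.84, 2.01], [0.21, 2.61], [-1.34, 4.49], [0.05, 2.63], [-2.56, 2.56]. Speed limits (rad/s): [2.57, 2.57, 3.14, 3.14, 3.14, 3.14].

## Interface

Orientations are given as a rotation vector (axis times angle).
In Python, from plant import bot gives the robot as it stands.
- The arm moves only by the tool play_rows, never from a script. Its argument "plan" is a list that holds one entry, the list of rows, each a list of 7 numbers: the opening, from -1 (shut) to 1 (fully open), then the shift along the tool's x, y, z in cm, then the turn, a rotation vector about the tool's x, y, z in degrees. In form: [[[jaw, dx, dy, dz, wx, wy, wz], ...]]. A call has 1 to 5 rows; each row is the pose to reach, as a shift and turn from the pose commanded when the call began, along the tool's axes at that moment; what a row does not reach only later rows make up. A row lasts 1/8 s, in which the tool goes at most 62.5 mm and 10.7 degrees, less where a joint would pass 70% of its speed; a pose out of reach is approached as far as the arm can. A call with a gripper value outside its range is refused whole. The fingers move at their own pace and stop on an object; the grip force is fixed at half the most. Time passes only in rows, so rows that repeat a pose let the fingers close. It gives the time, the measured TCP pose, the force, the opening and the grip force at its end, in the units of the state.
- bot.get_obs(): the state, without advancing time (a new reading comes with each control period).
- bot.snapshot(name): name is "scene" or "top" or "wrist"; returns the picture (384x512x3 uint8, red, green, blue); there is no depth.
- bot.calibration(name): a dict with "intrinsics" (3x3 intrinsics, pixels), "R" (3x3) and "t" (3): a world point X has camera coordinates R X + t; the wrist camera has in their place "tool_from_camera" (4x4, takes a point from camera to tool coordinates, whose origin is the TCP and whose axes are the flange's). Camera axes: x right, y down, z forward; pixel columns grow to the right and rows downward; lengths in m; the calibration is good to about 2 mm. A picture is of the moment at which its call begins: read the wrist's pose just before it. calibration takes no time and is no camera call.
- bot.finish_job(): hands the job in; it is judged then, once.
The state is a dict: "clock": time; "joints": joint angles; "qvel": joint speeds; "effort": joint torques, N m; "position": TCP position; "tcp_rot": TCP orientation; "ft_force": force on the tool from outside, world axes, zero at the start; "torque": the same for the moment, N m; "width": opening from 0.0 (shut) to 1.0 (fully open); "grasp_force": force on a finger pad.
Only numpy, scipy, OpenCV 4.12 (cv2) and the standard library are available. Lean on these libraries where they do the work, as an engineer would, in place of code of your own. Each camera call takes 0.05 s, during which the arm holds its last target. There are 200 camera calls.

## Task

Open the small trim saw for loading. Lift its hood by the bar handle until it leans back by itself and let go of it, swing the folding stay on the front up to its stop, then take the hood again and let it down gently until its stud sits in the fork of the stay, so that the hood stands propped half open with nobody holding it. Leave the stone, the loupe and the dropper bottle alone.

Things in the scene. Friction and masses are not known exactly. Their poses are not given: they have to be found in the camera images.
- saw: the trim saw: a grey tank with an aluminium deck, 156 mm deep, 270 mm wide, 71 mm to the deck, fixed to the bench. Origin under the tank on the bench; x to the saw's back, y to its left, z up. The belt cover along its left side is 108 mm high and carries the hood's hinge, whose axis runs along x through y=+100, z=108 mm; the folded stay lies along the front face
- hood (a joint): angle of the white sheet-metal hood about its hinge, rad: 0 shut on the deck, growing as its right side rises, 1.88 at its back stop. Hood 152 mm (x) by 185 mm from the hinge to its right-hand face, 36 mm high; 0.4 to 0.65 kg. Light hinge: let go below about 1.55 it falls shut, above about 1.72 it leans back on its stop. Propped on the stay it stands at 1.05
- stay (a joint): angle of the folding stay, rad: 0 folded level along the saw's front pointing to +y of the saw, growing as it swings up about its pivot (axis along x through x=-91, y=-70, z=42 mm of the saw), 1.10 at its stop. Starts between 0 and 0.5. The pivot is stiff: the stay stays where it is put and takes about 1 N at the knob to swing
- hood_bar (a point): middle of the hood's steel bar handle: round, 8 mm thick, parallel to the saw's x, 82 mm of it clear between its legs, 45 mm out from the hood's right-hand face (41 mm clear gap). From the hinge axis 230 mm out and 18 mm below the hood's top plane: at hood angle q it lies at y = 100 - 230 cos q - 18 sin q, z = 108 + 230 sin q - 18 cos q (mm, saw frame)
- stay_knob (a point): middle of the gripping length of the stay's knob: black round peg 12 mm thick, 40 mm long, with a 16 mm end collar; it sticks out of the stay towards the saw's front (-x), 105 mm from the pivot, this point at x=-118 mm of the saw. With the hood leaning back, lean the gripper to the saw's right (-y) to keep its body clear of the hood
- hood_stud (a point): the stud on the hood's front side (7 mm pin along x, 13 mm head), at the place where the fork takes it: 130 mm out from the hinge and 20 mm below the hood's top plane, x=-91 mm of the saw
- stay_fork (a point): seat of the fork at the free end of the stay, 190 mm from its pivot: a notch 11 mm wide that flares to about 30 mm and opens along the stay. With the stay at its stop, the stud drops into it as the hood comes down to 1.05
- turquoise_rough: bystander: lump of blue-green rough stone, 69x115x38 mm, left of the saw; origin under its middle
- loupe: bystander: folding loupe, 26x59x15 mm, near the bench's front edge, left of the saw; origin under its middle
- dropper: bystander: brown dropper bottle, 33x34x102 mm, left of the saw towards the back; origin under its middle

How it is judged:
By the outcome, as a careful person would: the job done as asked, in the order asked, and still so for the second after the job is handed in, with the robot touching nothing.
It also fails if it takes over 69 s, if anything falls off the work surface, if the arm or the gripper's body presses on something with over 40 N, if the wrist force passes 120 N, or if a joint passes its speed limit or range.

## Working session

There is one attempt and no reset: what is moved stays moved. The work goes in short steps, Python scripts to look and compute and a tool call to move; the robot and the scene stay as the last step left them, time stands still between calls to the robot, and variables do not carry over. Pictures are saved under pics/ and viewed, at most 10 in all, crops included, and the job is handed in when it is done.

Besides the shell and the picture viewer there is one more tool, called as name(argument=value, ...) on one line, values as JSON. play_rows: Moves the arm, as the interface text tells. Its arguments: {"type":"object","properties":{"plan":{"type":"array"}},"required":["plan"]}

```bash
mkdir -p pics; ls; python3 - <<'E'
from plant import bot
import cv2,numpy as np
o=bot.get_obs();print(o)
ims=[]
for n in ("scene","top"):
    im=bot.snapshot(n);cv2.imwrite(f"pics/{n}0.png",im[...,::-1]);c=bot.calibration(n);print(n,c)
print(bot.calibration("wrist"))
E
```

```text
pics
{'clock': 0.0, 'joints': array([-1.21896749e+00,  3.20307695e-01,  1.56573032e+00,  1.58398751e-05,
        1.25735292e+00, -1.99756792e-02]), 'qvel': array([-0.00084982,  0.00113947,  0.00091923,  0.00029898, -0.00067183,
       -0.00151144]), 'effort': array([ 3.67720990e-03, -4.15522349e+01, -2.34162962e+01,  5.99337563e-04,
        8.32683407e-03,  2.97816530e-05]), 'position': array([ 0.20872681, -0.53519336,  0.19785331]), 'tcp_rot': array([-3.08571857e+00, -5.80335163e-01,  4.42962381e-04]), 'ft_force': array([-0.39488694, -0.72522898,  0.07328317]), 'torque': array([ 0.05144407, -0.00261552,  0.01723466]), 'grasp_force': 0.0, 'width': 0.9990530094556204}
scene {'intrinsics': array([[483.56545731,   0.        , 261.86649423],
       [  0.        , 483.56545731, 193.39978658],
       [  0.        ,   0.        ,   1.        ]]), 'R': array([[-0.90992162, -0.41466001,  0.00998622],
       [-0.32860422,  0.7059731 , -0.62739243],
       [ 0.25310455, -0.57415945, -0.77863921]]), 't': array([0.39204405, 0.33158093, 1.02852769])}
top {'intrinsics': array([[489.02488203,   0.  
[... 162 characters left out ...]
86, -0.02172557],
       [-0.99215284,  0.01844818, -0.12366248],
       [ 0.12401849,  0.01959139, -0.99208648]]), 't': array([-0.09756254,  0.51499295,  0.97886435])}
{'intrinsics': array([[336.58913012,   0.        , 248.88631007],
       [  0.        , 336.58913012, 185.02614495],
       [  0.        ,   0.        ,   1.        ]]), 'tool_from_camera': array([[-5.87681578e-04, -9.57607430e-01, -2.88075796e-01,
         7.29130148e-02],
       [ 9.99999277e-01, -8.65082126e-04,  8.35640905e-04,
         9.97457056e-04],
       [-1.04942516e-03, -2.88075097e-01,  9.57607246e-01,
        -1.74427335e-01],
       [ 0.00000000e+00,  0.00000000e+00,  0.00000000e+00,
         1.00000000e+00]])}
```

View pics/scene0.png

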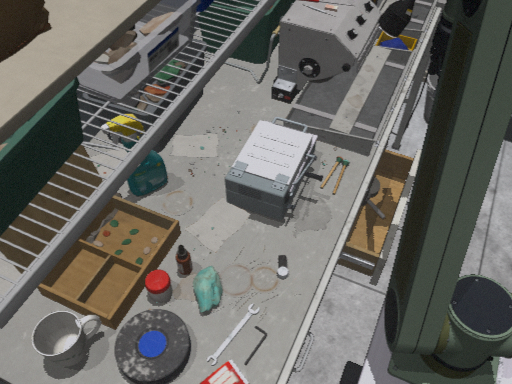

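View pics/top0.png

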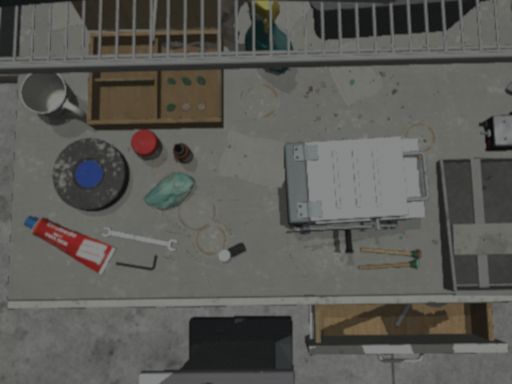

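The scene view shows the saw at about (270,168) with its left side facing the camera. In the top view it spans (285–425, 137–232): the bar handle is at about (422,178) and the knob at about (349,240).

```bash
python3 - <<'E'
import cv2,numpy as np
a=cv2.imread("pics/top0.png")[125:265,275:435];b=cv2.imread("pics/scene0.png")[110:225,215:335]
a=cv2.resize(a,None,fx=5,fy=4.0,interpolation=cv2.INTER_CUBIC)
a=cv2.resize(cv2.imread("pics/top0.png")[125:265,275:435],(640,560),interpolation=cv2.INTER_CUBIC)
cv2.imwrite("pics/ta.png",a)
cv2.imwrite("pics/sb.png",cv2.resize(b,(600,575),interpolation=cv2.INTER_CUBIC))
E
```

```text
(no output)
```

View pics/ta.png

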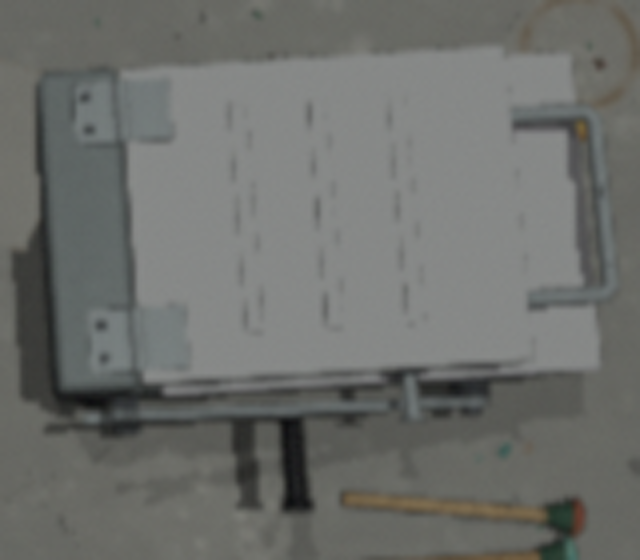

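View pics/sb.png

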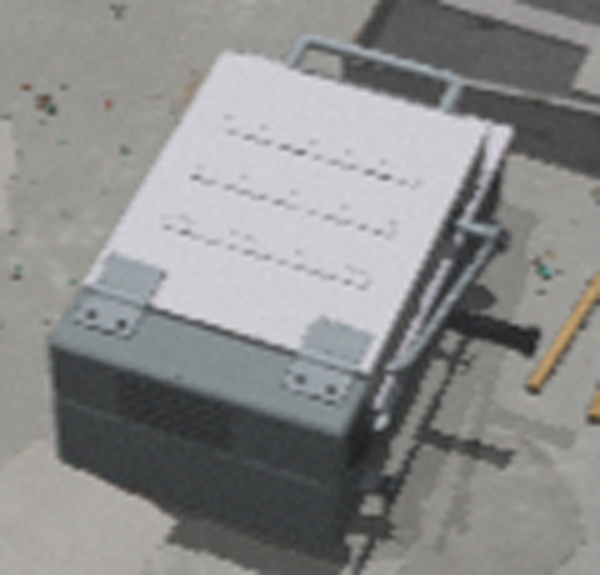

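```bash
cat > h.py <<'E'
import numpy as np
from plant import bot
from scipy.spatial.transform import Rotation as R
def ray(n,uv,z=None,obs=None):
    c=bot.calibration(n);d=np.linalg.inv(c["intrinsics"])@np.array([*uv,1.])
    C=-c["R"].T@c["t"];d=c["R"].T@d
    return C+d*(z-C[2])/d[2] if z is not None else (C,d/np.linalg.norm(d))
def proj(n,X):
    c=bot.calibration(n);p=c["intrinsics"]@(c["R"]@np.asarray(X)+c["t"]);return p[:2]/p[2]
E
python3 - <<'E'
from h import *
T=lambda u,v:(275+u/4-.375,125+v/4-.375)
S=lambda u,v:(215+u/5-.4,110+v/5-.4)
P={}
for k,uv,z in [("covLB",(40,73),.108),("covLF",(58,392),.108),("hoodRB",(503,50),.108),("hoodRF",(533,360),.108),("barB",(598,113),.09),("barF",(611,292),.09),("deckB",(572,54),.071),("deckF",(599,370),.071),("stud",(410,395),.088)]:
    P[k]=ray("top",T(*uv),z);print(k,P[k].round(4))
for k,uv,z in [("covLB",(52,340),.108),("covLF",(350,435),.108),("hoodRB",(222,55),.108),("hoodRF",(490,122),.108),("barB",(303,40),.09),("barF",(460,78),.09),("stud",(490,235),.088)]:
    print("S",k,ray("scene",S(*uv),z).round(4))
E
```

```text
covLB [ 0.5985 -0.1487  0.108 ]
covLF [ 0.4446 -0.1539  0.108 ]
hoodRB [ 0.6051 -0.3711  0.108 ]
hoodRF [ 0.4558 -0.3777  0.108 ]
barB [ 0.5771 -0.4203  0.09  ]
barF [ 0.4893 -0.4216  0.09  ]
deckB [ 0.6111 -0.415   0.071 ]
deckF [ 0.4531 -0.4195  0.071 ]
stud [ 0.4415 -0.3235  0.088 ]
S covLB [ 0.5992 -0.1495  0.108 ]
S covLF [ 0.444  -0.1563  0.108 ]
S hoodRB [ 0.6091 -0.3697  0.108 ]
S hoodRF [ 0.4589 -0.3829  0.108 ]
S barB [ 0.5815 -0.4178  0.09  ]
S barF [ 0.4911 -0.4263  0.09  ]
S stud [ 0.4348 -0.3245  0.088 ]
```

```bash
cat >> h.py <<'E'
try:
    _o=np.load("saw.npy");O=_o[:2];yaw=_o[2];M=np.array([[np.cos(yaw),-np.sin(yaw)],[np.sin(yaw),np.cos(yaw)]])
    W=lambda x,y,z:np.r_[O+M@[x/1e3,y/1e3],z/1e3]
except FileNotFoundError: pass
def knob(t,x=-118,r=105): return W(x,-70+r*np.cos(t),42+r*np.sin(t))
def bar(q,x=0): return W(x,100-230*np.cos(q)-18*np.sin(q),108+230*np.sin(q)-18*np.cos(q))
E
python3 - <<'E'
import numpy as np,cv2
a=np.array([[78,135],[-78,135],[76,-85],[-76,-85],[78,-135],[-78,-135]])/1e3
b=np.array([[.5988,-.1491],[.4443,-.1551],[.607,-.3704],[.4573,-.3803],[.6111,-.415],[.4531,-.4195]])
Z=b-b.mean(0);A=a-a.mean(0);y=np.arctan2((A[:,0]*Z[:,1]-A[:,1]*Z[:,0]).sum(),(A*Z).sum())
M=np.array([[np.cos(y),-np.sin(y)],[np.sin(y),np.cos(y)]]);o=b.mean(0)-M@a.mean(0)
print(o,y,((a@M.T+o)-b).round(4)*1e3);np.save("saw.npy",[*o,y])
from h import *
T=lambda p:(((p-[275,125])+.375)*4).round(0); S=lambda p:(((p-[215,110])+.4)*5).round(0)
for t in (0,.1,.2,.3,.4,.5):print(t,"knobmid T",T(proj("top",knob(t))),"end T",T(proj("top",knob(t,-138))),"S mid",S(proj("scene",knob(t))),"end",S(proj("scene",knob(t,-138))),"fork S",S(proj("scene",knob(t,-91,190))))
E
python3 - <<'E'
import sys;sys.path.insert(0,".")
from h import *
print("bar",bar(0),"stud",W(-91,-30,88),"bar-top",bar(1.8),W(0,0,0))
E
```

```text
[ 0.52739101 -0.28659247] 0.042683073945639416 [[ 0.8  0.7]
 [-0.6  0.1]
 [-0.1  2.1]
 [-2.2  5.5]
 [-0.  -3.1]
 [ 2.1 -5.3]]
0 knobmid T [260. 469.] end T [264. 509.] S mid [484. 400.] end [521. 411.] fork S [378. 506.]
0.1 knobmid T [264. 469.] end T [267. 509.] S mid [486. 386.] end [523. 397.] fork S [381. 481.]
0.2 knobmid T [270. 468.] end T [273. 509.] S mid [489. 371.] end [526. 382.] fork S [385. 453.]
0.3 knobmid T [278. 467.] end T [282. 509.] S mid [492. 354.] end [530. 366.] fork S [391. 423.]
0.4 knobmid T [289. 467.] end T [292. 508.] S mid [496. 336.] end [534. 348.] fork S [398. 389.]
0.5 knobmid T [301. 465.] end T [305. 508.] S mid [501. 318.] end [539. 329.] fork S [406. 354.]
bar [ 0.53293813 -0.41647407  0.09      ] stud [ 0.437754   -0.32044813  0.088     ] bar-top [ 0.52164219 -0.15198796  0.33607459] [ 0.52739101 -0.28659247  0.        ]
```

```bash
cat >> h.py <<'E'
import json
def cmd():
    try: d=json.load(open("cmd.json"));return np.array(d["p"]),R.from_rotvec(d["r"])
    except FileNotFoundError: return np.array([.209,-.536,.199]),R.from_rotvec([-3.08571857,-.580335163,0])
def resync():
    o=bot.get_obs();json.dump(dict(p=list(o["position"]),r=list(o["tcp_rot"])),open("cmd.json","w"))
def rot(lean): # fingers along saw y, leaned to the saw's right by lean (rad)
    X=np.r_[M@[1,0],0];a=np.r_[M@[0,np.sin(lean)],-np.cos(lean)]
    return R.from_matrix(np.c_[X,np.cross(a,X),a])
def rows(targets,save=True):
    """targets: (jaw,TCP world position,Rotation); prints rounded rows from the stored command, stores the last"""
    p,r=cmd();out=[]
    for j,P,Q in targets:
        d=r.inv().apply(P-p)*100;w=np.degrees((r.inv()*Q).as_rotvec())
        out.append([j,*d.round(1),*w.round(0)])
    print("[["+",\n".join(str([float(v) for v in o]) for o in out)+"]]")
    if save:
        l=np.array(out[-1]);json.dump(dict(p=list(p+r.apply(l[1:4]/100)),r=list((r*R.from_rotvec(np.radians(l[4:]))).as_rotvec())),open("cmd.json","w"))
E
python3 - <<'E'
import numpy as np
a=np.load("saw.npy");a[1]-=.004;np.save("saw.npy",a)
import sys;sys.path.insert(0,".")
from h import *
b=bar(0);Q=rot(0);print(b)
rows([(-.1,b+[0,0,.11],Q)])
rows([(-.1,b+[0,0,-.009],Q)])
# shelf rail
from numpy import array
for z in (.3,.4,.5,.6):print(z,ray("scene",(150,140),z).round(2),ray("top",(300,68),z).round(2))
E
```

```text
[ 0.53293813 -0.42047407  0.09      ]
[[[-0.1, 34.4, 1.0, -0.1, -0.0, -0.0, 19.0]]]
[[[-0.1, -0.0, 0.0, 11.9, -0.0, 0.0, -0.0]]]
0.3 [ 0.7  -0.03  0.3 ] [ 0.67 -0.17  0.3 ]
0.4 [0.63 0.05 0.4 ] [ 0.63 -0.16  0.4 ]
0.5 [0.56 0.12 0.5 ] [ 0.6  -0.16  0.5 ]
0.6 [0.49 0.2  0.6 ] [ 0.56 -0.15  0.6 ]
```

```bash
rm cmd.json; cat >> h.py <<'E'
FL=R.from_rotvec([0,0,np.pi])
E
python3 - <<'E'
from h import *
b=bar(0);Q=rot(0)*FL
rows([(-.1,b+[0,0,.11],Q)])
E
```

```text
[[[-0.1, 34.4, 1.0, -0.1, 0.0, -0.0, -161.0]]]
```

play_rows(plan=[[[-0.1, 34.4, 1.0, -0.1, 0, 0, -161], [-0.1, 34.4, 1.0, -0.1, 0, 0, -161], [-0.1, 34.4, 1.0, -0.1, 0, 0, -161], [-0.1, 34.4, 1.0, -0.1, 0, 0, -161], [-0.1, 34.4, 1.0, -0.1, 0, 0, -161]]])

```text
clock: 0.72
position: [0.5048, -0.4297, 0.1992]
tcp_rot: [-2.486, -1.92, 0.001]
ft_force: [0.5, -1.4, 0.4]
width: 0.447
grasp_force: 0.0
```

```bash
python3 - <<'E'
from h import *
resync();print(bot.get_obs()["joints"].round(2))
rows([(-.1,bar(0)+[0,0,.11],rot(0)*FL)],False)
E
```

```text
[-0.72  0.46  1.34 -0.    1.34 -0.47]
[[[-0.1, 1.6, 2.5, -0.1, -0.0, -0.0, -107.0]]]
```

play_rows(plan=[[[-0.1, 1.6, 2.5, -0.1, 0, 0, -53], [-0.1, 1.6, 2.5, -0.1, 0, 0, -53], [-0.1, 1.6, 2.5, -0.1, 0, 0, -53], [-0.1, 1.6, 2.5, -0.1, 0, 0, -53], [-0.1, 1.6, 2.5, -0.1, 0, 0, -53]]])

```text
clock: 1.35
position: [0.5313, -0.4215, 0.1999]
tcp_rot: [-1.368, -2.827, -0.0]
ft_force: [-0.0, -0.5, -0.3]
width: 0.45
grasp_force: 0.0
```

play_rows(plan=[[[-0.1, 0, 0, 0, 0, 0, -53], [-0.1, 0, 0, 0, 0, 0, -53], [-0.1, 0, 0, 0, 0, 0, -53], [-0.1, 0, 0, 0, 0, 0, -53], [-0.1, 0, 0, 0, 0, 0, -53]]])

```text
clock: 1.98
position: [0.5313, -0.4215, 0.1999]
tcp_rot: [0.037, -3.14, -0.001]
ft_force: [-0.6, -0.3, 1.0]
width: 0.447
grasp_force: 0.0
```

```bash
python3 - <<'E'
from h import *
resync();print(bot.get_obs()["joints"].round(2),cmd()[0])
rows([(-.1,bar(0)+[0,0,.05],rot(0)*FL)])
rows([(-.1,bar(0)+[0,0,-.009],rot(0)*FL)])
import cv2
cv2.imwrite("pics/w1.png",bot.snapshot("wrist")[...,::-1])
E
```

```text
[-0.69  0.49  1.3  -0.    1.36 -2.28] [ 0.53125947 -0.42151637  0.19992302]
[[[-0.1, -0.2, 0.1, 6.0, 0.0, -0.0, -1.0]]]
[[[-0.1, 0.0, -0.0, 5.9, 0.0, -0.0, -0.0]]]
```

View pics/w1.png

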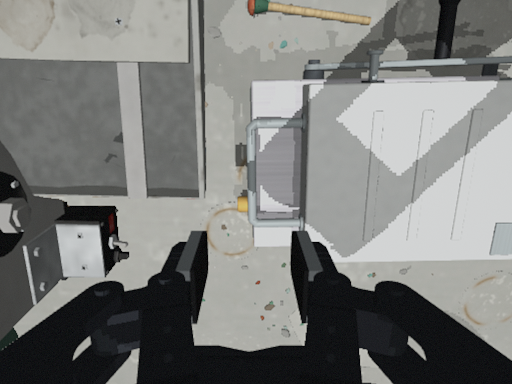

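The wrist view shows the bar vertical at column ~251 between rows 122 and 224, centred between the fingers (column ~249). I'll check that against the expected position.

```bash
cat >> h.py <<'E'
def wray(uv,z):
    o=bot.get_obs();c=bot.calibration("wrist");T=c["tool_from_camera"];q=R.from_rotvec(o["tcp_rot"])
    C=o["position"]+q.apply(T[:3,3]);d=q.apply(T[:3,:3]@np.linalg.inv(c["intrinsics"])@[*uv,1.])
    return C+d*(z-C[2])/d[2]
E
python3 - <<'E'
from h import *
for uv in ((251,123),(252,172),(253,223)):print(wray(uv,.09).round(4))
print(bar(0,49),bar(0,-49))
E
```

```text
[ 0.4892 -0.4222  0.09  ]
[ 0.5314 -0.4201  0.09  ]
[ 0.5794 -0.4178  0.09  ]
[ 0.5818935  -0.41838323  0.09      ] [ 0.48398276 -0.42256491  0.09      ]
```

Bar agrees within 1 mm. Descending and gripping.

play_rows(plan=[[[-0.1, -0.2, 0.1, 6.0, 0, 0, -1], [-0.1, -0.2, 0.1, 8.0, 0, 0, -1], [-0.1, -0.2, 0.1, 10.0, 0, 0, -1], [-0.1, -0.2, 0.1, 11.9, 0, 0, -1], [-0.1, -0.2, 0.1, 11.9, 0, 0, -1]]])

```text
clock: 2.65
position: [0.5323, -0.4198, 0.0795]
tcp_rot: [0.052, -3.138, -0.005]
ft_force: [-0.5, 0.3, 0.3]
width: 0.455
grasp_force: 0.0
```

play_rows(plan=[[[-1, 0, 0, 0, 0, 0, 0], [-1, 0, 0, 0, 0, 0, 0], [-1, 0, 0, 0, 0, 0, 0], [-1, 0, 0, 0, 0, 0, 0]]])

```text
clock: 3.15
position: [0.5336, -0.4208, 0.0821]
tcp_rot: [-0.055, 3.141, -0.001]
ft_force: [-0.1, 0.6, 0.2]
width: 0.001
grasp_force: 0.0
```

```bash
python3 - <<'E'
from h import *
o=bot.get_obs();print(o["position"],o["width"],o["grasp_force"],o["ft_force"],cmd()[0])
off=cmd()[0]-bar(0);print(off)
for k in range(4):
    qs=np.linspace(0,1.83,21)[1+5*k:6+5*k]
    rows([(-1,bar(q)+off,cmd()[1]) for q in qs])
E
```

```text
[ 0.53363428 -0.42079024  0.08207793] 0.0013080958361375609 0.0 [-0.06725091  0.60549536  0.15921007] [ 0.53311502 -0.42037565  0.08092195]
[ 1.76893955e-04  9.84225110e-05 -9.07805410e-03]
[[[-1.0, 0.0, -0.1, -2.1, 0.0, 0.0, 0.0],
[-1.0, 0.0, 0.1, -4.2, 0.0, 0.0, 0.0],
[-1.0, 0.0, 0.4, -6.3, 0.0, 0.0, 0.0],
[-1.0, 0.0, 0.9, -8.3, 0.0, 0.0, 0.0],
[-1.0, 0.0, 1.6, -10.3, 0.0, 0.0, 0.0]]]
[[[-1.0, 0.0, 0.9, -2.0, 0.0, 0.0, 0.0],
[-1.0, 0.0, 1.9, -3.8, 0.0, 0.0, 0.0],
[-1.0, 0.0, 3.1, -5.5, 0.0, 0.0, 0.0],
[-1.0, 0.0, 4.5, -7.1, 0.0, 0.0, 0.0],
[-1.0, 0.0, 6.0, -8.6, 0.0, 0.0, 0.0]]]
[[[-1.0, 0.0, 1.6, -1.4, 0.0, 0.0, 0.0],
[-1.0, 0.0, 3.3, -2.5, 0.0, 0.0, 0.0],
[-1.0, 0.0, 5.2, -3.6, 0.0, 0.0, 0.0],
[-1.0, 0.0, 7.1, -4.4, 0.0, 0.0, 0.0],
[-1.0, 0.1, 9.1, -5.1, 0.0, 0.0, 0.0]]]
[[[-1.0, -0.0, 2.1, -0.5, 0.0, 0.0, 0.0],
[-1.0, -0.0, 4.2, -0.8, 0.0, 0.0, 0.0],
[-1.0, -0.0, 6.3, -0.9, 0.0, 0.0, 0.0],
[-1.0, -0.0, 8.4, -0.8, 0.0, 0.0, 0.0],
[-1.0, -0.0, 10.5, -0.5, 0.0, 0.0, 0.0]]]
```

```bash
python3 - <<'E'
from h import *
import cv2
w=bot.snapshot("wrist")[...,::-1];s=bot.snapshot("scene")[100:220,215:335,::-1];t=bot.snapshot("top")[120:260,280:440,::-1]
im=np.zeros((384,1,3),np.uint8)
im=np.hstack([cv2.resize(w[:,100:400],(300,384)),cv2.resize(s,(250,384)),cv2.resize(t,(250,384))]);cv2.imwrite("pics/c1.png",im)
E
```

```text
(no output)
```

View pics/c1.png

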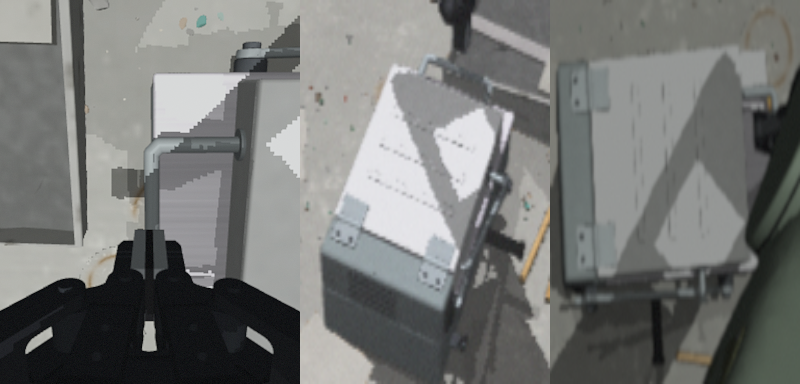

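The view shows the bar lying in the gap between the fingertips, ahead of the pads (width 0, no grip force). I need to go deeper before closing.

play_rows(plan=[[[-0.1, 0, 0, 0, 0, 0, 0], [-0.1, 0, 0, 0, 0, 0, 0], [-0.1, 0, 0, 0.4, 0, 0, 0], [-0.1, 0, 0, 0.8, 0, 0, 0], [-0.1, 0, 0, 0.8, 0, 0, 0]]])

```text
clock: 3.92
position: [0.5332, -0.4204, 0.0729]
tcp_rot: [0.055, -3.14, -0.001]
ft_force: [0.3, 0.1, -0.8]
width: 0.451
grasp_force: 0.0
```

play_rows(plan=[[[-1, 0, 0, 0, 0, 0, 0], [-1, 0, 0, 0, 0, 0, 0], [-1, 0, 0, 0, 0, 0, 0], [-1, 0, 0, 0, 0, 0, 0]]])

```text
clock: 4.42
position: [0.5335, -0.4207, 0.0737]
tcp_rot: [-0.055, 3.141, -0.0]
ft_force: [0.8, -0.5, -0.2]
width: -0.003
grasp_force: 0.0
```

```bash
python3 - <<'E'
from h import *
import cv2
c=bot.calibration("wrist");T=c["tool_from_camera"]
def r(p,rv,uv):
    q=R.from_rotvec(rv);return p+q.apply(T[:3,3]),q.apply(T[:3,:3]@np.linalg.inv(c["intrinsics"])@[*uv,1.])
C1,d1=r(np.array([.5313,-.4215,.1999]),[.037,-3.14,-.001],(251,123))
C2,d2=r(np.array([.5336,-.4208,.0821]),[-.055,3.141,-.001],(251,145))
s=np.linalg.lstsq(np.c_[d1,-d2],C2-C1,rcond=None)[0];print(C1+s[0]*d1,C2+s[1]*d2,C2)
w=bot.snapshot("wrist")[...,::-1];cv2.imwrite("pics/w2.png",cv2.resize(w[130:330,150:350],(600,600),interpolation=cv2.INTER_CUBIC))
E
```

```text
[ 0.48856686 -0.42209404  0.09547461] [ 0.48858489 -0.42260181  0.09547239] [ 0.4604093  -0.4243067   0.25651886]
```

View pics/w2.png

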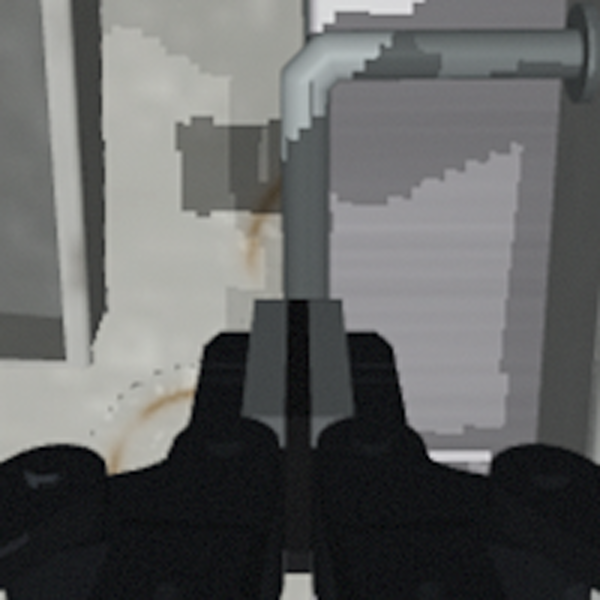

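```bash
python3 - <<'E'
from h import *
c=bot.calibration("wrist");Ti=np.linalg.inv(c["tool_from_camera"])
def pj(p):
    q=c["intrinsics"]@(Ti[:3,:3]@np.array(p)+Ti[:3,3]);q=q[:2]/q[2];return ((q-[150,130])*3).round(0)
for x in(.011,-.011):
  for z in (0,-.01,-.019,-.03,-.04,-.054): print(x,z,pj([x,0,z]),pj([x,.004,z])[0])
# known points at current pose
o=bot.get_obs();q=R.from_rotvec(o["tcp_rot"])
for b in(bar(0,-45),bar(0,-11),bar(0,0)):print(pj(q.inv().apply(b-o["position"])))
print(o["position"],q.as_matrix().round(3))
E
```

```text
0.011 0 [304. 217.] 326.0
0.011 -0.01 [304. 236.] 327.0
0.011 -0.019 [304. 255.] 329.0
0.011 -0.03 [305. 282.] 331.0
0.011 -0.04 [305. 309.] 333.0
0.011 -0.054 [306. 354.] 336.0
-0.011 0 [304. 326.] 325.0
-0.011 -0.01 [304. 351.] 326.0
-0.011 -0.019 [304. 375.] 327.0
-0.011 -0.03 [305. 408.] 329.0
-0.011 -0.04 [305. 443.] 331.0
-0.011 -0.054 [306. 498.] 335.0
[304.  45.]
[305. 246.]
[306. 306.]
[ 0.53351415 -0.42070571  0.07372428] [[-0.999 -0.035  0.   ]
 [-0.035  0.999 -0.   ]
 [-0.    -0.    -1.   ]]
```

```bash
python3 - <<'E'
from h import *
import cv2
o=bot.get_obs();p=o["position"]
s=bot.snapshot("scene")[...,::-1]
f=lambda q:tuple(int(v) for v in (q-[255,80])*8)
im=cv2.resize(s[80:150,255:345],(720,560),interpolation=cv2.INTER_CUBIC)
for dz,c in((0,(0,0,255)),(.019,(0,255,0)),(.037,(255,0,0)),(.073,(0,255,255))):
    cv2.circle(im,f(proj("scene",p+[0,0,dz])),4,c,-1)
for x in(-45,45):cv2.circle(im,f(proj("scene",bar(0,x))),4,(255,0,255),1)
cv2.imwrite("pics/s2.png",im)
E
```

```text
(no output)
```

View pics/s2.png

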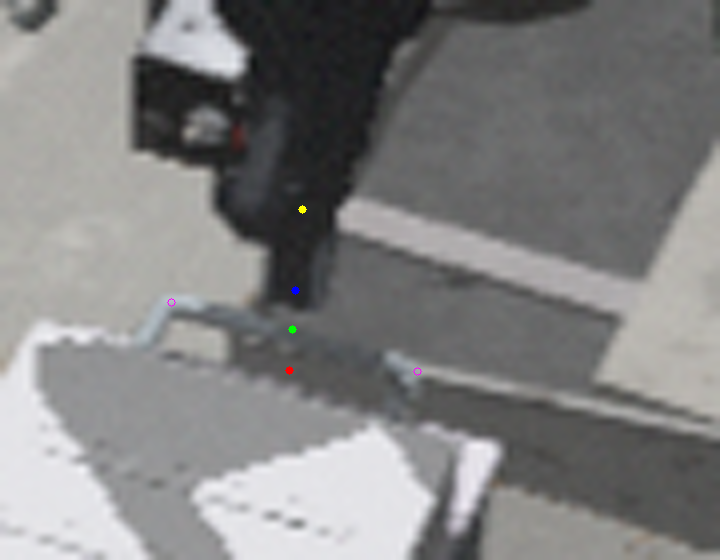

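The scene view shows the real fingertips at (290,306), about 32 mm above the reported TCP (red dot) and above the bar. The wrist view shows the same offset. So the tips are about 33 mm behind the reported TCP. I'll open and go 28 mm lower, watching the force.

play_rows(plan=[[[-0.1, 0, 0, 0, 0, 0, 0], [-0.1, 0, 0, 0, 0, 0, 0], [-0.1, 0, 0, 0, 0, 0, 0], [-0.1, 0, 0, 0.8, 0, 0, 0], [-0.1, 0, 0, 1.6, 0, 0, 0]]])

```text
clock: 5.15
position: [0.5333, -0.4206, 0.0569]
tcp_rot: [0.055, -3.141, -0.0]
ft_force: [0.1, -0.6, -0.4]
width: 0.453
grasp_force: 0.0
```

play_rows(plan=[[[-0.1, 0, 0, 0.4, 0, 0, 0], [-0.1, 0, 0, 0.8, 0, 0, 0], [-0.1, 0, 0, 1.2, 0, 0, 0], [-0.1, 0, 0, 1.2, 0, 0, 0]]])

```text
clock: 5.65
position: [0.5333, -0.4206, 0.0453]
tcp_rot: [0.055, -3.141, -0.0]
ft_force: [1.5, -0.2, -0.2]
width: 0.45
grasp_force: 0.0
```

play_rows(plan=[[[-1, 0, 0, 0, 0, 0, 0], [-1, 0, 0, 0, 0, 0, 0], [-1, 0, 0, 0, 0, 0, 0], [-1, 0, 0, 0, 0, 0, 0]]])

```text
clock: 6.15
position: [0.5335, -0.4193, 0.046]
tcp_rot: [0.055, -3.141, -0.003]
ft_force: [-0.5, 5.5, 3.6]
width: 0.066
grasp_force: 58.7
```

```bash
python3 - <<'E'
from h import *
p,r=cmd();p[2]=.0449;json.dump(dict(p=list(p),r=list(r.as_rotvec())),open("cmd.json","w"))
off=np.array([.0002,.0012,.045-.09]);Q=cmd()[1];np.save("off.npy",off)
for k in range(4):
    rows([(-1,bar(q)+off,Q) for q in np.linspace(0,1.83,21)[1+5*k:6+5*k]])
E
```

```text
[[[-1.0, -0.1, -27.1, -2.1, 0.0, 0.0, 0.0],
[-1.0, -0.1, -27.0, -4.2, 0.0, 0.0, 0.0],
[-1.0, -0.1, -26.7, -6.3, 0.0, 0.0, 0.0],
[-1.0, -0.1, -26.2, -8.4, 0.0, 0.0, 0.0],
[-1.0, -0.1, -25.5, -10.4, 0.0, 0.0, 0.0]]]
[[[-1.0, 0.0, 0.9, -1.9, 0.0, 0.0, 0.0],
[-1.0, 0.0, 1.9, -3.7, 0.0, 0.0, 0.0],
[-1.0, 0.0, 3.1, -5.5, 0.0, 0.0, 0.0],
[-1.0, 0.0, 4.5, -7.1, 0.0, 0.0, 0.0],
[-1.0, 0.0, 6.0, -8.6, 0.0, 0.0, 0.0]]]
[[[-1.0, 0.1, 1.6, -1.3, 0.0, 0.0, 0.0],
[-1.0, 0.1, 3.4, -2.5, 0.0, 0.0, 0.0],
[-1.0, 0.1, 5.2, -3.5, 0.0, 0.0, 0.0],
[-1.0, 0.1, 7.2, -4.3, 0.0, 0.0, 0.0],
[-1.0, 0.1, 9.2, -5.0, 0.0, 0.0, 0.0]]]
[[[-1.0, -0.0, 2.0, -0.5, 0.0, 0.0, 0.0],
[-1.0, -0.0, 4.1, -0.8, 0.0, 0.0, 0.0],
[-1.0, -0.0, 6.2, -0.9, 0.0, 0.0, 0.0],
[-1.0, -0.0, 8.3, -0.8, 0.0, 0.0, 0.0],
[-1.0, -0.0, 10.4, -0.5, 0.0, 0.0, 0.0]]]
```

play_rows(plan=[[[-1, 0, 0, -2.1, 0, 0, 0], [-1, 0, 0.2, -4.2, 0, 0, 0], [-1, 0, 0.5, -6.3, 0, 0, 0], [-1, 0, 1.0, -8.4, 0, 0, 0], [-1, 0, 1.7, -10.4, 0, 0, 0]]])

```text
clock: 6.78
position: [0.5329, -0.4042, 0.1498]
tcp_rot: [0.055, -3.141, 0.002]
ft_force: [1.1, -0.1, -4.2]
width: 0.061
grasp_force: 58.4
```

play_rows(plan=[[[-1, 0, 0.9, -1.9, 0, 0, 0], [-1, 0, 1.9, -3.7, 0, 0, 0], [-1, 0, 3.1, -5.5, 0, 0, 0], [-1, 0, 4.5, -7.1, 0, 0, 0], [-1, 0, 6.0, -8.6, 0, 0, 0]]])

```text
clock: 7.4
position: [0.5304, -0.3445, 0.2381]
tcp_rot: [-0.055, 3.14, -0.007]
ft_force: [-1.8, -6.0, 1.1]
width: 0.059
grasp_force: 58.6
```

play_rows(plan=[[[-1, 0, 1.6, -1.3, 0, 0, 0], [-1, 0, 3.4, -2.5, 0, 0, 0], [-1, 0, 5.2, -3.5, 0, 0, 0], [-1, 0, 7.2, -4.3, 0, 0, 0], [-1, 0, 9.2, -5.0, 0, 0, 0]]])

```text
clock: 8.02
position: [0.5266, -0.2522, 0.2896]
tcp_rot: [-0.054, 3.139, -0.008]
ft_force: [-4.2, -3.6, 8.4]
width: 0.059
grasp_force: 61.7
```

```bash
python3 - <<'E'
from h import *
off=np.load("off.npy");o=bot.get_obs();print(o["ft_force"],o["joints"].round(2),bar(1.3725)+off,o["position"])
E
```

```text
[-4.20942063 -3.64592825  8.43755542] [-0.46  0.29  1.38 -0.    1.47 -2.07] [ 0.52601039 -0.25238332  0.28494685] [ 0.52661827 -0.25219091  0.28959448]
```

play_rows(plan=[[[-1, 0, 2.0, -0.7, 0, 0, 0], [-1, 0, 4.1, -1.1, 0, 0, 0], [-1, 0, 6.2, -1.3, 0, 0, 0], [-1, 0, 8.3, -1.2, 0, 0, 0], [-1, 0, 10.2, -0.9, 0, 0, 0]]])

```text
clock: 8.65
position: [0.5226, -0.1479, 0.2944]
tcp_rot: [0.057, -3.138, -0.001]
ft_force: [-5.1, -2.4, 1.2]
width: 0.064
grasp_force: 61.1
```

play_rows(plan=[[[0.2, 0, 0, 0, 0, 0, 0], [0.2, 0, 0, 0, 0, 0, 0], [0.2, 0, 0, 0, 0, 0, 0], [0.2, 0, 0.3, -2.5, 0, 0, 0], [0.2, 0, 0.3, -6, 0, 0, 0]]])

```text
clock: 9.28
position: [0.5237, -0.147, 0.3544]
tcp_rot: [0.054, -3.139, -0.002]
ft_force: [0.6, -0.5, 0.8]
width: 0.604
grasp_force: 0.0
```

```bash
python3 - <<'E'
from h import *
import cv2
o=bot.get_obs();print(o["position"],o["ft_force"],o["joints"].round(2))
s=bot.snapshot("scene")[...,::-1];t=bot.snapshot("top")[...,::-1]
cv2.imwrite("pics/s3.png",np.hstack([cv2.resize(s[60:230,190:350],(400,425)),cv2.resize(t[120:270,270:430],(400,425))]))
E
```

```text
[ 0.52371221 -0.14701072  0.35435449] [ 0.62389537 -0.49553566  0.82853246] [-0.3   0.22  1.33  0.    1.6  -1.9 ]
```

View pics/s3.png

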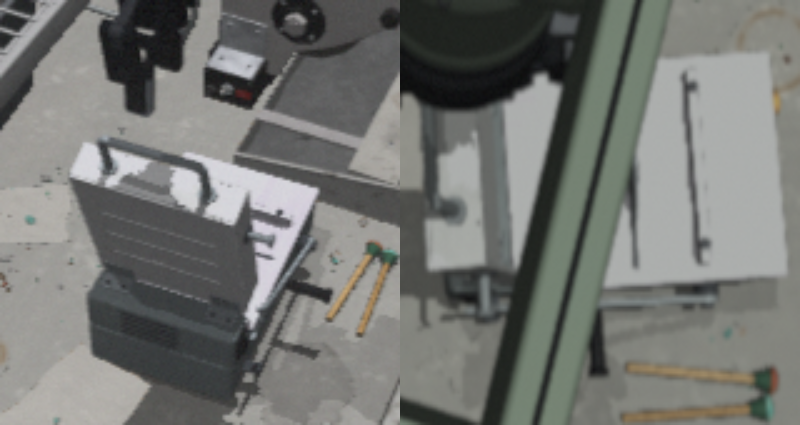

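```bash
python3 - <<'E'
from h import *
o=bot.get_obs();j=o["joints"]
A=lambda j1,s:R.from_euler("ZY",[j1,s])
# constant c from current pose
Rt=R.from_rotvec(o["tcp_rot"]);e=(A(j[0],j[1]+j[2]).inv()*Rt).as_euler("ZYZ");print("zyz",e,j[3:])
c=e[2]-j[5]
for lean in(.5,.7):
  for f in(0,1):
    Q=rot(lean)*(FL if f else R.identity())
    for j1,s in((-.8,1.8),(-.8,2.1)):
      e=(A(j1,s).inv()*Q).as_euler("ZYZ");j6=(e[2]-c+np.pi)%(2*np.pi)-np.pi
      print(lean,f,j1,s,e[0].round(2),e[1].round(2),j6.round(2))
# knob collar end
from scipy.optimize import least_squares
obs={"top":(349.1,250.5),"scene":(321.5,178)}
f=lambda v:np.r_[[proj(n,knob(v[0],v[1]))-obs[n] for n in obs]].ravel()
s=least_squares(f,[.4,-138],x_scale=[.1,10]);print(s.x,s.fun)
for t in (.35,.4,.45):print(t,knob(t))
E
```

```text
zyz [ 2.58308510e-04  1.60070801e+00 -3.29533939e-01] [ 2.58308510e-04  1.60070801e+00 -1.90033027e+00]
0.5 0 -0.8 1.8 0.33 1.72 0.71
0.5 0 -0.8 2.1 0.33 1.44 0.62
0.5 1 -0.8 1.8 0.33 1.72 -2.43
0.5 1 -0.8 2.1 0.33 1.44 -2.52
0.7 0 -0.8 1.8 0.47 1.87 0.75
0.7 0 -0.8 2.1 0.44 1.6 0.61
0.7 1 -0.8 1.8 0.47 1.87 -2.4
0.7 1 -0.8 2.1 0.44 1.6 -2.53
[   0.39178936 -136.06940223] [ 0.32814258  0.16010754 -0.31024062  0.17497222]
0.35 [ 0.40827666 -0.26701949  0.07800427]
0.4 [ 0.40835871 -0.26894047  0.08288893]
0.45 [ 0.40845106 -0.27110296  0.08767138]
```

```bash
python3 - <<'E'
from h import *
resync()
p0=cmd()[0];P1=np.array([.42,-.37,.354]);K=knob(.39);L=.7;a=rot(L).apply([0,0,1])
P2=K-.12*a+.052*a
seq=[]
for i in range(1,18):
    f=min(i/6,1);seq.append((.05,p0+f*(P1-p0),rot(0)*R.from_rotvec([0,0,np.pi+np.radians(min(10.6*i,180))])))
for i in range(1,5):
    seq.append((.05,P1+i/4*(P2-P1),rot(L*i/4)))
for k in range(0,21,5):rows(seq[k:k+5])
print(P2,K)
E
```

```text
[[[0.05, 1.9, -3.6, 0.1, -0.0, 0.0, 10.0],
[0.05, 3.8, -7.3, 0.1, -0.0, 0.0, 21.0],
[0.05, 5.7, -10.9, 0.2, -0.0, 0.0, 31.0],
[0.05, 7.6, -14.6, 0.3, 0.0, 0.0, 42.0],
[0.05, 9.4, -18.2, 0.3, 0.0, 0.0, 53.0]]]
[[[0.05, -1.8, -3.7, 0.1, 0.0, 0.0, 10.0],
[0.05, -1.8, -3.7, 0.1, 0.0, 0.0, 21.0],
[0.05, -1.8, -3.7, 0.1, 0.0, 0.0, 31.0],
[0.05, -1.8, -3.7, 0.1, 0.0, 0.0, 42.0],
[0.05, -1.8, -3.7, 0.1, 0.0, 0.0, 53.0]]]
[[[0.05, -0.0, -0.1, 0.0, 0.0, -0.0, 10.0],
[0.05, -0.0, -0.1, 0.0, 0.0, -0.0, 21.0],
[0.05, -0.0, -0.1, 0.0, 0.0, -0.0, 31.0],
[0.05, -0.0, -0.1, 0.0, 0.0, -0.0, 42.0],
[0.05, -0.0, -0.1, 0.0, 0.0, -0.0, 53.0]]]
[[[0.05, 0.0, 0.0, 0.0, 0.0, -0.0, 10.0],
[0.05, 0.0, 0.0, 0.0, 0.0, -0.0, 21.0],
[0.05, 0.3, -1.4, 5.5, 10.0, 1.0, 21.0],
[0.05, 0.6, -2.9, 11.0, 20.0, 3.0, 20.0],
[0.05, 0.9, -4.3, 16.5, 30.0, 5.0, 20.0]]]
[[[0.05, -0.2, 1.5, 5.5, 10.0, 0.0, 0.0]]]
[ 0.41021071 -0.31230369  0.13392905] [ 0.40834147 -0.26853679  0.08191978]
```

play_rows(plan=[[[0.05, 1.9, -3.6, 0.1, 0, 0, 10], [0.05, 3.8, -7.3, 0.1, 0, 0, 21], [0.05, 5.7, -10.9, 0.2, 0, 0, 31], [0.05, 7.6, -14.6, 0.3, 0, 0, 42], [0.05, 9.4, -18.2, 0.3, 0, 0, 53]]])

```text
clock: 10.0
position: [0.4355, -0.3335, 0.3507]
tcp_rot: [-1.349, -2.836, -0.001]
ft_force: [1.6, -0.8, 0.0]
width: 0.523
grasp_force: 0.0
```

play_rows(plan=[[[0.05, -1.8, -3.7, 0.1, 0, 0, 10], [0.05, -1.8, -3.7, 0.1, 0, 0, 21], [0.05, -1.8, -3.7, 0.1, 0, 0, 31], [0.05, -1.8, -3.7, 0.1, 0, 0, 42], [0.05, -1.8, -3.7, 0.1, 0, 0, 53]]])

```text
clock: 10.62
position: [0.419, -0.3698, 0.3496]
tcp_rot: [-2.464, -1.947, -0.0]
ft_force: [0.4, -0.5, -0.4]
width: 0.526
grasp_force: 0.0
```

play_rows(plan=[[[0.05, 0, 0, 0, 0, 0, 10], [0.05, 0, 0, 0, 0, 0, 21], [0.05, 0, 0, 0, 0, 0, 31], [0.05, 0, 0, 0, 0, 0, 42], [0.05, 0, 0, 0, 0, 0, 53]]])

```text
clock: 11.25
position: [0.4191, -0.3698, 0.3496]
tcp_rot: [-3.071, -0.657, 0.001]
ft_force: [0.1, -0.1, -0.5]
width: 0.526
grasp_force: 0.0
```

play_rows(plan=[[[0.05, 0, 0, 0, 0, 0, 10], [0.05, 0, 0, 0, 0, 0, 21], [0.05, 0.3, -1.4, 5.5, 10, 1, 21], [0.05, 0.6, -2.9, 11.0, 20, 3, 20], [0.05, 0.9, -4.3, 16.5, 30, 5, 20]]])

```text
clock: 11.88
position: [0.4097, -0.3268, 0.1842]
tcp_rot: [-2.609, -0.091, 0.032]
ft_force: [0.2, -0.3, -0.9]
width: 0.529
grasp_force: 0.0
```

play_rows(plan=[[[0.05, -0.2, 1.5, 5.5, 10, 0, 0], [0.05, -0.2, 1.5, 5.5, 10, 0, 0], [0.05, -0.2, 1.5, 5.5, 10, 0, 0]]])

```text
clock: 12.25
position: [0.4069, -0.3128, 0.1327]
tcp_rot: [-2.442, -0.087, 0.038]
ft_force: [-0.1, 0.9, 0.3]
width: 0.525
grasp_force: 0.0
```

```bash
python3 - <<'E'
from h import *
resync();o=bot.get_obs();print(o["joints"].round(2),o["position"],o["width"]);Q=cmd()[1];a=Q.apply([0,0,1]);print(a)
K=knob(.39)
rows([(.05,K+a*(.052-d),rot(.7)) for d in(.08,.05,.025,.005,.0)])
import cv2
w=bot.snapshot("wrist")[...,::-1].copy()
c=bot.calibration("wrist");Ti=np.linalg.inv(c["tool_from_camera"])
for X in(K,knob(.39,-138),knob(.39,-98)):
    q=c["intrinsics"]@(Ti[:3,:3]@Q.inv().apply(X-o["position"])+Ti[:3,3]);q=q[:2]/q[2];print(q.round(0))
    cv2.circle(w,tuple(int(v) for v in q),3,(0,0,255),1)
cv2.imwrite("pics/w4.png",w)
E
```

```text
[-0.92  0.6   1.48  0.36  1.66  0.5 ] [ 0.40690117 -0.31281675  0.13274115] 0.5253269958788723
[-0.05026179  0.64115265 -0.76576565]
[[[0.05, 0.5, -0.1, 3.9, 0.0, 1.0, 1.0],
[0.05, 0.5, -0.1, 6.9, 0.0, 1.0, 1.0],
[0.05, 0.5, -0.1, 9.4, 0.0, 1.0, 1.0],
[0.05, 0.5, -0.1, 11.4, 0.0, 1.0, 1.0],
[0.05, 0.5, -0.1, 11.9, 0.0, 1.0, 1.0]]]
[245. 179.]
[245. 204.]
[246. 153.]
```

View pics/w4.png

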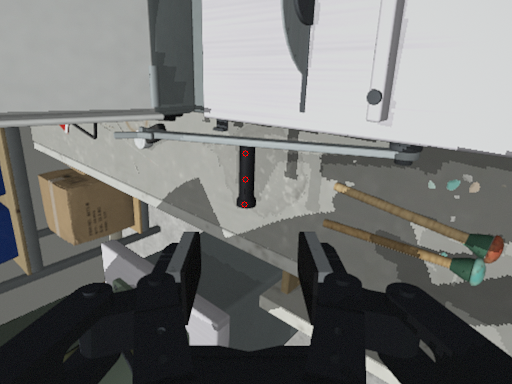

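The projected knob points (245,153), (245,179) and (245,204) lie on the real knob, centred between the fingers. Advancing and gripping.

play_rows(plan=[[[0.05, 0.5, -0.1, 3.9, 0, 1, 1], [0.05, 0.5, -0.1, 6.9, 0, 1, 1], [0.05, 0.5, -0.1, 9.4, 0, 1, 1], [0.05, 0.5, -0.1, 11.4, 0, 1, 1], [0.05, 0.5, -0.1, 11.9, 0, 1, 1]]])

```text
clock: 12.92
position: [0.4062, -0.2346, 0.044]
tcp_rot: [-2.446, -0.062, 0.022]
ft_force: [-0.0, -0.6, 0.5]
width: 0.528
grasp_force: 0.0
```

play_rows(plan=[[[-1, 0, 0, 0, 0, 0, 0], [-1, 0, 0, 0, 0, 0, 0], [-1, 0, 0, 0, 0, 0, 0], [-1, 0, 0, 0, 0, 0, 0]]])

```text
clock: 13.42
position: [0.4056, -0.2339, 0.0411]
tcp_rot: [-2.437, -0.056, 0.025]
ft_force: [2.6, 4.5, 4.0]
width: 0.106
grasp_force: 58.4
```

```bash
python3 - <<'E'
from h import *
o=bot.get_obs();print(o["position"]+R.from_rotvec(o["tcp_rot"]).apply([0,0,-.052]),knob(.39),o["width"],o["grasp_force"],o["ft_force"],o["joints"].round(2))
p,Q=cmd();off=p-knob(.39)
ts=np.linspace(.39,1.11,11)[1:]
rows([(-1,knob(t)+off,Q) for t in ts[:5]]);rows([(-1,knob(t)+off,Q) for t in ts[5:]])
E
```

```text
[ 0.40732357 -0.26747755  0.08078896] [ 0.40834147 -0.26853679  0.08191978] 0.10618487928565146 58.38617742061615 [2.56719885 4.54079087 4.0026979 ] [-0.85  0.62  1.74  0.42  1.39  0.47]
[[[-1.0, -0.0, -0.2, -0.7, 0.0, 0.0, 0.0],
[-1.0, -0.0, -0.4, -1.5, 0.0, 0.0, 0.0],
[-1.0, -0.0, -0.5, -2.2, 0.0, 0.0, 0.0],
[-1.0, -0.0, -0.5, -3.0, 0.0, 0.0, 0.0],
[-1.0, -0.0, -0.5, -3.7, 0.0, 0.0, 0.0]]]
[[[-1.0, -0.0, 0.1, -0.8, 0.0, 0.0, 0.0],
[-1.0, -0.0, 0.2, -1.5, 0.0, 0.0, 0.0],
[-1.0, -0.0, 0.4, -2.3, 0.0, 0.0, 0.0],
[-1.0, -0.0, 0.6, -3.0, 0.0, 0.0, 0.0],
[-1.0, -0.0, 0.9, -3.7, 0.0, 0.0, 0.0]]]
```

play_rows(plan=[[[-1, 0, -0.2, -0.7, 0, 0, 0], [-1, 0, -0.4, -1.5, 0, 0, 0], [-1, 0, -0.5, -2.2, 0, 0, 0], [-1, 0, -0.5, -3.0, 0, 0, 0], [-1, 0, -0.5, -3.7, 0, 0, 0]]])

```text
clock: 14.05
position: [0.4063, -0.2527, 0.0726]
tcp_rot: [-2.434, -0.056, 0.027]
ft_force: [3.4, 6.2, 3.9]
width: 0.106
grasp_force: 58.4
```

play_rows(plan=[[[-1, 0, 0.1, -0.8, 0, 0, 0], [-1, 0, 0.2, -1.5, 0, 0, 0], [-1, 0, 0.4, -2.3, 0, 0, 0], [-1, 0, 0.6, -3.0, 0, 0, 0], [-1, 0, 0.9, -3.7, 0, 0, 0]]])

```text
clock: 14.68
position: [0.4075, -0.2814, 0.0971]
tcp_rot: [-2.428, -0.058, 0.028]
ft_force: [1.6, 10.6, 9.6]
width: 0.107
grasp_force: 58.4
```

play_rows(plan=[[[-1, 0, 0, 0, 0, 0, 0], [-1, 0, 0, 0, 0, 0, 0]]])

```text
clock: 14.92
position: [0.4075, -0.2824, 0.0976]
tcp_rot: [-2.431, -0.058, 0.027]
ft_force: [0.8, 7.0, 14.4]
width: 0.108
grasp_force: 58.6
```

```bash
python3 - <<'E'
from h import *
o=bot.get_obs();g=o["position"]+R.from_rotvec(o["tcp_rot"]).apply([0,0,-.052]);print(g,knob(1.1),o["width"],o["ft_force"])
s=M.T@(g[:2]-O);print(np.arctan2(g[2]-.042,s[1]+.07),cmd()[0],o["position"])
E
```

```text
[ 0.40936169 -0.31630477  0.13698705] [ 0.41045312 -0.31797958  0.13557677] 0.10786422738456404 [ 0.80525885  7.03191142 14.36931848]
1.0916568640729363 [ 0.40842567 -0.28597531  0.09633439] [ 0.40753622 -0.28244376  0.09756498]
```

play_rows(plan=[[[-1, 0, 0, -0.3, 0, 0, 0], [-1, 0, 0.1, -0.6, 0, 0, 0], [-1, 0, 0.1, -0.6, 0, 0, 0]]])

```text
clock: 15.3
position: [0.4077, -0.2866, 0.1]
tcp_rot: [-2.43, -0.057, 0.028]
ft_force: [2.8, 9.9, 7.6]
width: 0.106
grasp_force: 59.5
```

```bash
python3 - <<'E'
from h import *
o=bot.get_obs();g=o["position"]+R.from_rotvec(o["tcp_rot"]).apply([0,0,-.052])
s=M.T@(g[:2]-O);t=np.arctan2(g[2]-.042,s[1]+.07);f=o["ft_force"];print(t,f,-f[1]*np.sin(t)+f[2]*np.cos(t),f[1]*np.cos(t)+f[2]*np.sin(t))
E
```

```text
1.136958837467894 [2.77196623 9.93742001 7.55121458] -5.842613315448844 11.028917795500156
```

play_rows(plan=[[[-1, 0, 0.2, -0.4, 0, 0, 0], [-1, 0, 0.2, -0.4, 0, 0, 0], [-1, 0, 0.2, -0.4, 0, 0, 0]]])

```text
clock: 15.68
position: [0.4075, -0.2868, 0.1005]
tcp_rot: [-2.422, -0.057, 0.032]
ft_force: [5.2, 21.1, -1.9]
width: 0.104
grasp_force: 59.2
```

```bash
python3 - <<'E'
from h import *
o=bot.get_obs();g=o["position"]+R.from_rotvec(o["tcp_rot"]).apply([0,0,-.052])
s=M.T@(g[:2]-O);t=np.arctan2(g[2]-.042,s[1]+.07);f=o["ft_force"];print(t,f,-f[1]*np.sin(t)+f[2]*np.cos(t),f[1]*np.cos(t)+f[2]*np.sin(t))
import cv2
im=bot.snapshot("scene");np.save("sc.npy",im)
for tt in(1.05,1.1,1.14):print(tt,proj("scene",knob(tt,-91,190)),proj("scene",knob(tt,-91,150)))
E
```

```text
1.1415653789605025 [ 5.23684263 21.12664614 -1.85378645] -19.98165852084173 7.106688701713299
1.05 [308.76121792 137.11678998] [310.15580624 142.04997774]
1.1 [310.0616606  133.41278648] [311.14759846 139.21691013]
1.14 [311.10920554 130.50764077] [311.94674782 136.99221788]
```

play_rows(plan=[[[-0.4, 0, -0.1, 0.2, 0, 0, 0], [0.1, 0, -0.1, 0.2, 0, 0, 0], [0.1, 0, -0.1, 0.2, 0, 0, 0], [0.1, 0, -0.1, -2.0, 0, 0, 0], [0.1, 0, -0.1, -6.0, 0, 0, 0]]])

```text
clock: 16.35
position: [0.4095, -0.332, 0.1464]
tcp_rot: [-2.437, -0.056, 0.03]
ft_force: [0.1, -0.8, -0.0]
width: 0.551
grasp_force: 0.0
```

play_rows(plan=[[[0.1, 0, 0, -4.0, 0, 0, 0], [0.1, 0, 0, -8.0, 0, 0, 0], [0.1, 0, 0, -12.0, 0, 0, 0], [0.1, 0, 0, -12.0, 0, 0, 0]]])

```text
clock: 16.85
position: [0.4144, -0.4119, 0.2394]
tcp_rot: [-2.444, -0.056, 0.023]
ft_force: [0.2, 0.5, -0.6]
width: 0.547
grasp_force: 0.0
```

```bash
python3 - <<'E'
from h import *
o=bot.get_obs();print(o["position"],o["ft_force"],o["joints"].round(2))
resync();p0=cmd()[0];Q0=cmd()[1]
# hood leaning at 1.88; bar estimates
B=bar(1.88)+np.load("off.npy")+[0,0,.003];print("bar",bar(1.88),B)
# knob/fork check in images: dark knob near predicted place
import cv2
for n in("scene","top"):
    im=bot.snapshot(n);print(n,[proj(n,knob(1.1,x)).round(0) for x in(-102,-118,-134)])
    pts=[proj(n,knob(1.1,x)) for x in(-106,-118,-130)]
    for q in pts:
        u,v=q.round().astype(int);pr=im[v,u-8:u+9].mean(-1).astype(int) if n=="top" else im[v-8:v+9,u].mean(-1).astype(int);print(pr)
E
```

```text
[ 0.41439871 -0.41188001  0.23943979] [ 0.20109492  0.46665913 -0.59631742] [-1.    0.65  1.1   0.36  1.99  0.57]
bar [ 0.5208692  -0.13788901  0.33256993] [ 0.5210692  -0.13668901  0.29056993]
scene [array([316., 147.]), array([323., 148.]), array([329., 150.])]
[ 78  97 166 157 119  83  49  51  43  48 100 164 150 140 141 142 141]
[79 88 88 91 93 88 52 47 40 42 46 85 90 89 84 93 92]
[ 83 112  89  88  87  51  42  46  39  42  70  92  93  92  94  87  89]
top [array([379., 230.]), array([380., 239.]), array([381., 248.])]
[ 97  98  98  92  71  36  19  30  33  31  51  83 102 105 102  98  94]
[106 107 106 105  93  58  26  22  31  29  32  59  87  93  92  92  86]
[106 104  98  94  79  41  20  25  24  25  42  77 102 108 107 108 108]
```

```bash
python3 - <<'E'
from h import *
p0=cmd()[0];P1=np.array([.42,-.38,.395]);B=bar(1.88)+np.load("off.npy")+[0,0,.003];P2=B+[0,0,.105]
seq=[(.2,p0+i/4*(P1-p0),rot(.7*(1-i/4))) for i in(1,2,3,4)]
for i in range(1,18):
    f=np.clip((i-9)/7,0,1);seq.append((.2,P1+f*(P2-P1),rot(0)*R.from_rotvec([0,0,-np.radians(min(10.6*i,180))])))
for k in range(0,21,5):rows(seq[k:k+5])
print(P2)
E
```

```text
[[[0.2, 0.2, -3.1, -2.5, -10.0, 0.0, 0.0],
[0.2, 0.3, -6.2, -5.0, -20.0, 0.0, 0.0],
[0.2, 0.5, -9.3, -7.4, -30.0, 0.0, 0.0],
[0.2, 0.7, -12.4, -9.9, -40.0, 0.0, 0.0],
[0.2, 0.7, -12.4, -9.9, -40.0, -4.0, -10.0]]]
[[[0.2, -0.0, -0.0, -0.0, 0.0, 0.0, -10.0],
[0.2, -0.0, -0.0, -0.0, 0.0, 0.0, -21.0],
[0.2, -0.0, -0.0, -0.0, 0.0, 0.0, -32.0],
[0.2, -0.0, -0.0, -0.0, -0.0, 0.0, -42.0],
[0.2, -0.0, -0.0, -0.0, -0.0, 0.0, -53.0]]]
[[[0.2, -0.0, -0.0, -0.0, -0.0, 0.0, -10.0],
[0.2, -0.0, -0.0, -0.0, -0.0, 0.0, -21.0],
[0.2, -0.0, -0.0, -0.0, -0.0, 0.0, -32.0],
[0.2, 3.8, -0.1, -0.0, -0.0, 0.0, -42.0],
[0.2, 7.5, -0.2, -0.1, -0.0, 0.0, -53.0]]]
[[[0.2, 2.3, 3.0, -0.0, -0.0, -0.0, -10.0],
[0.2, 4.7, 5.9, -0.0, -0.0, -0.0, -21.0],
[0.2, 7.0, 8.9, -0.1, -0.0, -0.0, -32.0],
[0.2, 9.3, 11.8, -0.1, -0.0, -0.0, -42.0],
[0.2, 11.6, 14.8, -0.1, -0.0, -0.0, -53.0]]]
[[[0.2, 0.0, 0.0, -0.0, -0.0, -0.0, -10.0]]]
[ 0.5210692  -0.13668901  0.39556993]
```

play_rows(plan=[[[0.2, 0.2, -3.1, -2.5, -10, 0, 0], [0.2, 0.3, -6.2, -5.0, -20, 0, 0], [0.2, 0.5, -9.3, -7.4, -30, 0, 0], [0.2, 0.7, -12.4, -9.9, -40, 0, 0], [0.2, 0.7, -12.4, -9.9, -40, -4, -10]]])

```text
clock: 17.58
position: [0.4207, -0.3749, 0.3987]
tcp_rot: [3.114, 0.379, -0.007]
ft_force: [0.1, -0.3, -0.6]
width: 0.599
grasp_force: 0.0
```

play_rows(plan=[[[0.2, 0, 0, 0, 0, 0, -10], [0.2, 0, 0, 0, 0, 0, -21], [0.2, 0, 0, 0, 0, 0, -32], [0.2, 0, 0, 0, 0, 0, -42], [0.2, 0, 0, 0, 0, 0, -53]]])

```text
clock: 18.2
position: [0.42, -0.3772, 0.3921]
tcp_rot: [-2.62, -1.716, 0.014]
ft_force: [0.8, 0.2, 0.0]
width: 0.601
grasp_force: 0.0
```

play_rows(plan=[[[0.2, 0, 0, 0, 0, 0, -10], [0.2, 0, 0, 0, 0, 0, -21], [0.2, 0, 0, 0, 0, 0, -32], [0.2, 3.8, -0.1, 0, 0, 0, -42], [0.2, 7.5, -0.2, -0.1, 0, 0, -53]]])

```text
clock: 18.82
position: [0.4486, -0.3073, 0.3926]
tcp_rot: [-1.584, -2.698, 0.006]
ft_force: [-0.8, 0.6, -0.0]
width: 0.598
grasp_force: 0.0
```

play_rows(plan=[[[0.2, 2.3, 3.0, 0, 0, 0, -10], [0.2, 4.7, 5.9, 0, 0, 0, -21], [0.2, 7.0, 8.9, -0.1, 0, 0, -32], [0.2, 9.3, 11.8, -0.1, 0, 0, -42], [0.2, 11.6, 14.8, -0.1, 0, 0, -53]]])

```text
clock: 19.45
position: [0.5223, -0.1341, 0.3934]
tcp_rot: [-0.22, -3.121, -0.001]
ft_force: [0.8, 0.2, 0.6]
width: 0.601
grasp_force: 0.0
```

play_rows(plan=[[[0.2, 0, 0, 0, 0, 0, -10], [0.2, 0, 0, 0, 0, 0, -10]]])

```text
clock: 19.7
position: [0.5222, -0.1349, 0.3935]
tcp_rot: [0.042, -3.128, -0.003]
ft_force: [-0.1, -0.6, -1.0]
width: 0.599
grasp_force: 0.0
```

```bash
python3 - <<'E'
from h import *
resync();o=bot.get_obs();print(o["position"],o["tcp_rot"],o["joints"].round(2),o["ft_force"])
B=bar(1.88)+np.load("off.npy")+[0,0,.003]
rows([(.2,B,rot(0)*FL)],False)
c=bot.calibration("wrist");Ti=np.linalg.inv(c["tool_from_camera"]);Q=cmd()[1]
im=bot.snapshot("wrist").astype(int)
for x in(-30,-20):
    X=bar(1.88,x);q=c["intrinsics"]@(Ti[:3,:3]@Q.inv().apply(X-o["position"])+Ti[:3,3]);q=(q[:2]/q[2]).round().astype(int);print(q,im[q[1],q[0]-60:q[0]+61:3].mean(-1).astype(int))
E
```

```text
[ 0.52223969 -0.13493299  0.3935448 ] [ 4.15397071e-02 -3.12825498e+00 -2.97832759e-03] [-0.27  0.22  1.23 -0.    1.71 -1.87] [-0.14817765 -0.61867876 -0.99656564]
[[[0.2, -0.0, -0.2, 10.3, 0.0, -1.0, -1.0]]]
[246 147] [208 208 208 208 208 209 127 145 198 209 208 208 208 208 208 208 200 198
 160 157 132 133 169 180 178 179 178 179 178 181 179 181 184 183 161 112
 100 101 102 102 103]
[246 161] [208 208 209 207 207 207 137 146 185 175 209 208 208 208 208 208 198 198
 164 134 189 158 164 183 181 181 178 181 179 181 185 180 180 182 182 182
 179 181 181 180 180]
```

play_rows(plan=[[[0.2, 0, -0.2, 4.0, 0, -1, -1], [0.2, 0, -0.2, 6.5, 0, -1, -1], [0.2, 0, -0.2, 8.5, 0, -1, -1], [0.2, 0, -0.2, 10.3, 0, -1, -1], [0.2, 0, -0.2, 10.3, 0, -1, -1]]])

```text
clock: 20.38
position: [0.5205, -0.1378, 0.2902]
tcp_rot: [-0.066, 3.138, 0.004]
ft_force: [0.1, -0.3, -0.2]
width: 0.603
grasp_force: 0.0
```

play_rows(plan=[[[-1, 0, 0, 0, 0, 0, 0], [-1, 0, 0, 0, 0, 0, 0], [-1, 0, 0, 0, 0, 0, 0], [-1, 0, 0, 0, 0, 0, 0], [-1, 0, 0, 0, 0, 0, 0]]])

```text
clock: 21.0
position: [0.5222, -0.1376, 0.2928]
tcp_rot: [-0.07, 3.132, 0.002]
ft_force: [0.4, 1.3, 5.1]
width: 0.06
grasp_force: 59.1
```

```bash
python3 - <<'E'
from h import *
o=bot.get_obs();print(o["position"],o["tcp_rot"],o["width"],o["grasp_force"],o["ft_force"])
resync();p,Q=cmd();print(bar(1.88)+np.load("off.npy"))
off=p-bar(1.88);qs=np.linspace(1.88,1.05,21)[1:];print(off)
for k in range(0,20,5):rows([(-1,bar(q)+off,Q) for q in qs[k:k+5]])
E
```

```text
[ 0.52219048 -0.1375515   0.29279319] [-6.99164542e-02  3.13204544e+00  2.38636644e-03] 0.060182707612694133 59.06230866909027 [0.37063046 1.34168122 5.12170207]
[ 0.5210692  -0.13668901  0.28756993]
[ 0.00132128  0.00033751 -0.03977674]
[[[-1.0, 0.0, -0.9, -0.2, 0.0, 0.0, 0.0],
[-1.0, 0.0, -1.9, -0.4, 0.0, 0.0, 0.0],
[-1.0, 0.0, -2.8, -0.5, 0.0, 0.0, 0.0],
[-1.0, 0.0, -3.8, -0.6, 0.0, 0.0, 0.0],
[-1.0, 0.0, -4.7, -0.6, 0.0, 0.0, 0.0]]]
[[[-1.0, 0.0, -1.0, -0.0, 0.0, 0.0, 0.0],
[-1.0, 0.0, -2.0, 0.0, 0.0, 0.0, 0.0],
[-1.0, 0.0, -2.9, 0.1, 0.0, 0.0, 0.0],
[-1.0, 0.0, -3.9, 0.2, 0.0, 0.0, 0.0],
[-1.0, 0.0, -4.8, 0.4, 0.0, 0.0, 0.0]]]
[[[-1.0, 0.0, -0.9, 0.2, 0.0, 0.0, 0.0],
[-1.0, 0.0, -1.9, 0.4, 0.0, 0.0, 0.0],
[-1.0, 0.0, -2.8, 0.7, 0.0, 0.0, 0.0],
[-1.0, 0.0, -3.7, 1.0, 0.0, 0.0, 0.0],
[-1.0, 0.0, -4.6, 1.3, 0.0, 0.0, 0.0]]]
[[[-1.0, 0.0, -0.9, 0.4, 0.0, 0.0, 0.0],
[-1.0, 0.0, -1.7, 0.8, 0.0, 0.0, 0.0],
[-1.0, 0.1, -2.6, 1.3, 0.0, 0.0, 0.0],
[-1.0, 0.1, -3.4, 1.8, 0.0, 0.0, 0.0],
[-1.0, 0.1, -4.2, 2.3, 0.0, 0.0, 0.0]]]
```

play_rows(plan=[[[-1, 0, -0.9, -0.3, 0, 0, 0], [-1, 0, -1.9, -0.5, 0, 0, 0], [-1, 0, -2.8, -0.7, 0, 0, 0], [-1, 0, -3.8, -0.8, 0, 0, 0], [-1, 0, -4.7, -0.8, 0, 0, 0]]])

```text
clock: 21.62
position: [0.524, -0.1857, 0.2993]
tcp_rot: [-0.069, 3.134, 0.002]
ft_force: [4.0, 0.7, -5.2]
width: 0.06
grasp_force: 58.5
```

play_rows(plan=[[[-1, 0, -1.0, 0, 0, 0, 0], [-1, 0, -2.0, 0, 0, 0, 0], [-1, 0, -2.9, 0.1, 0, 0, 0], [-1, 0, -3.9, 0.2, 0, 0, 0], [-1, 0, -4.8, 0.4, 0, 0, 0]]])

```text
clock: 22.25
position: [0.5261, -0.2332, 0.2957]
tcp_rot: [-0.07, 3.134, 0.003]
ft_force: [3.6, 1.9, -6.2]
width: 0.059
grasp_force: 58.7
```

play_rows(plan=[[[-1, 0, -0.9, 0.2, 0, 0, 0], [-1, 0, -1.9, 0.4, 0, 0, 0], [-1, 0, -2.8, 0.7, 0, 0, 0], [-1, 0, -3.7, 1.0, 0, 0, 0], [-1, 0, -4.6, 1.3, 0, 0, 0]]])

```text
clock: 22.88
position: [0.5279, -0.2787, 0.2824]
tcp_rot: [-0.07, 3.134, 0.004]
ft_force: [3.1, 3.1, -4.9]
width: 0.059
grasp_force: 58.7
```

```bash
cat >> h.py <<'E'
def hood(off):
    o=bot.get_obs();b=o["position"]-off;s=M.T@(b[:2]-O)*1e3
    y=100-s[1];z=b[2]*1e3-108;return np.arctan2(z,y)+np.arctan2(18,230),np.hypot(y,z)-np.hypot(230,18)
E
python3 - <<'E'
from h import *
off=np.array([.0013,.0003,-.040]);o=bot.get_obs();q=hood(off);print(q,o["ft_force"],o["position"])
resync();p,Q=cmd();print(p-bar(q[0]))
rows([(-1,p+bar(a)-bar(q[0]),Q) for a in np.linspace(q[0],1.05,6)[1:]])
E
```

```text
(np.float64(1.2579366921458284), np.float64(1.220977406180907)) [ 3.12299308  3.13949181 -4.85860743] [ 0.5279251  -0.27869567  0.28242398]
[ 0.00104973 -0.0001764  -0.03887115]
[[[-1.0, 0.0, -0.9, 0.4, 0.0, 0.0, 0.0],
[-1.0, 0.0, -1.7, 0.8, 0.0, 0.0, 0.0],
[-1.0, 0.0, -2.6, 1.3, 0.0, 0.0, 0.0],
[-1.0, 0.0, -3.4, 1.7, 0.0, 0.0, 0.0],
[-1.0, 0.0, -4.2, 2.3, 0.0, 0.0, 0.0]]]
```

Now the final part, more slowly, stopping a little above 1.05 to check.

play_rows(plan=[[[-1, 0, -0.8, 0.3, 0, 0, 0], [-1, 0, -1.5, 0.7, 0, 0, 0], [-1, 0, -2.2, 1.1, 0, 0, 0], [-1, 0, -2.8, 1.4, 0, 0, 0], [-1, 0, -3.4, 1.7, 0, 0, 0]]])

```text
clock: 23.5
position: [0.5295, -0.3123, 0.2654]
tcp_rot: [-0.07, 3.134, 0.005]
ft_force: [0.6, 2.9, -3.9]
width: 0.057
grasp_force: 58.9
```

play_rows(plan=[[[-1, 0, -0.3, 0.2, 0, 0, 0], [-1, 0, -0.6, 0.4, 0, 0, 0], [-1, 0, -0.8, 0.5, 0, 0, 0], [-1, 0, -0.8, 0.5, 0, 0, 0]]])

```text
clock: 24.0
position: [0.5298, -0.3204, 0.2607]
tcp_rot: [-0.07, 3.135, 0.003]
ft_force: [-2.0, 0.6, -0.6]
width: 0.06
grasp_force: 58.9
```

```bash
python3 - <<'E'
from h import *
off=np.array([.0013,.0003,-.040]);o=bot.get_obs();print(hood(off),o["ft_force"],o["position"])
E
```

```text
(np.float64(1.0550247505443149), np.float64(1.8126645204330885)) [-2.006182    0.63460561 -0.57304082] [ 0.52978531 -0.32038336  0.26070445]
```

play_rows(plan=[[[-1, 0, -0.2, 0.1, 0, 0, 0], [-1, 0, -0.3, 0.2, 0, 0, 0], [-1, 0, -0.3, 0.2, 0, 0, 0]]])

```text
clock: 24.38
position: [0.5299, -0.3214, 0.26]
tcp_rot: [-0.071, 3.134, 0.008]
ft_force: [-3.5, 6.8, 6.0]
width: 0.061
grasp_force: 59.7
```

```bash
python3 - <<'E'
from h import *
off=np.array([.0013,.0003,-.040]);o=bot.get_obs();print(hood(off),o["ft_force"],o["position"])
E
```

```text
(np.float64(1.049667329863944), np.float64(1.813787166645966)) [-3.47090965  6.83142843  5.99628326] [ 0.52987635 -0.32141157  0.26000556]
```

play_rows(plan=[[[-0.2, 0, 0.2, -0.1, 0, 0, 0], [-0.2, 0, 0.2, -0.1, 0, 0, 0], [-0.2, 0, 0.2, -0.1, 0, 0, 0], [-0.2, 0, 0.2, -1.5, 0, 0, 0], [-0.2, 0, 0.2, -4, 0, 0, 0]]])

```text
clock: 25.0
position: [0.5298, -0.3216, 0.2989]
tcp_rot: [-0.07, 3.135, 0.003]
ft_force: [0.7, 0.3, 0.7]
width: 0.397
grasp_force: 0.0
```

play_rows(plan=[[[-0.2, 0, -1, -4, 0, 0, 0], [-0.2, 0, -3, -8, 0, 0, 0], [-0.2, 0, -6, -10, 0, 0, 0], [-0.2, 0, -10, -10, 0, 0, 0], [-0.2, 0, -10, -10, 0, 0, 0]]])

```text
clock: 25.62
position: [0.5336, -0.4243, 0.3979]
tcp_rot: [-0.065, 3.134, 0.002]
ft_force: [0.4, 0.8, -0.7]
width: 0.4
grasp_force: 0.0
```

```bash
python3 - <<'E'
from h import *
import cv2
o=bot.get_obs();print(o["position"],o["ft_force"],o["clock"])
# numeric check: project bar ends and stud at 1.05 and compare with image edges
for n in("scene","top"):
    im=bot.snapshot(n).mean(-1).astype(int);cv2.imwrite(f"pics/end_{n}.png",im)
    for q in(1.05,0.8):
        uv=proj(n,bar(q,0)).round().astype(int);print(n,q,uv,im[uv[1]-8:uv[1]+9,uv[0]],im[uv[1],uv[0]-8:uv[0]+9])
    uv=proj(n,knob(1.1)).round().astype(int);print("knob",im[uv[1]-8:uv[1]+9,uv[0]],im[uv[1],uv[0]-8:uv[0]+9])
E
```

```text
[ 0.53356532 -0.42434249  0.39785854] [ 0.44489971  0.77996727 -0.67969425] 25.625
scene 1.05 [282  82] [ 89  92  97 100 105 146 167 109 100 102 203 211 217 218 216 113  42] [ 91 101 100  91  83  83  92  93 100 102 108 108 109 108 117 176 203]
scene 0.8 [288  85] [ 97  96  94 107 172 117 152 114  97 195 188 207 211 210 104  34  32] [215 216 211 206 202 206 207 156  97  85  99 102 118 130 148 161 177]
knob [ 84  97 132 167 166 166 114  48  55  44  46 106 169 167 164 171 173] [ 51  44  40  44  35  43  43  52  55  56  54  52  47  45  47  46 140]
top 1.05 [401 158] [70 69 70 70 68 69 68 67 67 67 65 66 64 64 63 63 62] [148 149 149 149 147 132  91  65  67  70  73 104 142 149 149 148 148]
top 0.8 [422 161] [119 116 111 110 111 110 109 111 111 111 113 113 111 109 109 112 113] [147 148 148 148 146 135 109 108 111 112 111 111 112 112 112 112 112]
knob [16 17 15 16 24 31 29 33 32 31 30 29 29 28 28 29 24] [ 96  97  96  91  71  37  17  27  32  28  48  75  93  96  97  99 105][ WARN:0@1.140] global loadsave.cpp:1063 imwrite_ Unsupported depth image for selected encoder is fallbacked to CV_8U.
```

```bash
python3 -c "
from plant import bot
print(bot.finish_job())"
```

```text
the job is handed in; nothing more can be done
None
```

The trim saw is open for loading and handed in at about 26 s: the hood stands propped at about 1.05 rad with its stud in the fork, the stay is at its 1.10 stop, the gripper is clear of it all, and I kept away from the stone, loupe and dropper bottle.

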